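# Push a pack bundle through the sprung infeed flap of a wrapping machine

### The arm

A 7-joint arm with a two-finger parallel gripper is mounted at the origin on the work surface. World frame = base frame: x ahead of the robot, y to its left, z up, the work surface at z = 0. Lengths are in m, angles in rad, forces in N, time in s.
With the tool pointing down it reaches from about 0.425 to 0.925 m from the base axis. Payload 6.8 kg.
Tool frame: the origin (TCP) lies on the front face of the gripper's body, between the roots of the fingers; the fingertips stand 73 mm ahead of it and the grasp point (between the pads) lies 54 mm ahead of it (tcp_to_tips is the distance from the TCP to the fingertips, in m); z points along the fingers, x is the direction in which the jaws open and shut, and the axes are right-handed (so a half turn about z gives the same grasp; the last joint's range is limited). The gripper opens to 85 mm and grips with 20 to 120 N. Pads are 22 mm wide; open, the fingers measure 114 mm over their backs; the gripper's body (76 mm by 85 mm) begins 54 mm behind the grasp point. The pads swing forward as they close: fully open they stand 13 mm farther back than shut.
Start: joints at [1.019, 0.477, 0.022, 1.555, -0.011, 1.109, -0.083], TCP at [0.29, -0.61, 0.304] pointing down, gripper open.
Joint ranges: [-2.96, 2.96], [-0.34, 2.1], [-1.41, 1.46], [0.24, 2.44], [-1.37, 4.51], [0.17, 1.92], [-2.96, 2.96]. Speed limits (rad/s): [2.39, 2.39, 3.14, 3.14, 3.14, 3.14, 3.14].

### API

Orientations are given as a unit quaternion [w, x, y, z].
In Python, from station import get_obs, read_camera, hand_in, look_for, silhouettes, tcp_to_tips gives the robot as it stands. The module is installed in compiled form; this text tells all that it offers.
- The arm moves only by the tool apply_moves, never from a script. Its argument "moves" is a list of rows, each a list of 3 entries, a list of its own where there are three numbers: the shift along the tool's x, y, z in units of 25 mm (1.0 is 25 mm), then the turn, a rotation vector about the tool's x, y, z in units of 10 degrees (1.0 is 10 degrees), then the gripper's target within -1 to 1 (fully open at 1, half-way at 0, shut at -1). In form: [[[dx, dy, dz], [rx, ry, rz], jaw], ...]. A call has 1 to 20 rows; each row is the pose to reach, as a shift and turn from the pose commanded when the call began, along the tool's axes at that moment; what a row does not reach only later rows make up. A row lasts 1/8 s, in which the tool goes at most 62.5 mm and 10.7 degrees, less where a joint would pass 70% of its speed; a pose out of reach is approached as far as the arm can. A call with a gripper value outside its range is refused whole. The fingers move at their own pace and stop on an object; "force" is the grip in N (left out, the last holds). Time passes only in rows, so rows that repeat a pose let the fingers close. It gives the time, the measured TCP pose, the force and the opening at its end, in the units of the state.
- get_obs(): the state, without advancing time (a new reading comes with each control period).
- read_camera(name): name is "side" or "top" or "wrist"; returns a dict with "color" (400x640x3 uint8, red, green, blue), "mtx" (3x3 intrinsics, pixels), "eye" and "rotation" of the camera in the world; the wrist camera has in their place "hand_eye" (4x4, takes a point from camera to tool coordinates, whose origin is the TCP and whose axes are the tool frame's). Camera axes: x right, y up, looking along -z (the intrinsics and any distortion apply to the point x, -y, -z); pixel columns grow to the right and rows downward; lengths in m; the calibration is good to about 2 mm. A picture is of the moment at which its call begins: read the wrist's pose just before it. There is no depth.
- hand_in(): hands the job in, once; it reports no verdict.
Trained networks look in the newest picture that a camera, given by its name, has taken for a name from the list of things; names that differ only in an ending like _2 or _b are one class to them, and where a whole thing is asked for, a point or a joint stands for the part that bears it (a point fixed in the world has none). Each returns a list of dicts, best first, with "conf" (0 to 1); they miss things now and then, are a little off and sometimes report something else, mostly with a low value. They report only what shows in the picture. A call takes as long as a camera call. They do not tell look-alikes from the thing itself.
- look_for(camera, query): "pixel" ([row, column] in pixels, amid what is visible of it).
- silhouettes(camera, query): "mask" (400x640 bool, what is visible of it) and "pixel" ([row, column] in pixels, amid what is visible of it).
The state is a dict: "t": time; "q": joint angles; "joint_vel": joint speeds; "joint_torque": joint torques, N m; "eef_pos": TCP position; "tool_rot": TCP orientation; "contact_force": force on the tool from outside, world axes, zero at the start; "torque": the same for the moment, N m; "gripper_width": opening from 0.0 (shut) to 1.0 (fully open).
Only numpy, scipy, OpenCV 4.12 (cv2) and the standard library are available. Lean on these libraries where they do the work, as an engineer would, in place of code of your own. Each camera call takes 0.05 s, during which the arm holds its last target.

### The job

Pick up the long bundle of five packs and set it flat on the machine's infeed deck, lengthwise between the low fences in front of the flap. Then push it along the lane through the sprung flap until it runs down the rollers to the end stop and the flap snaps shut behind it. Leave the short pack, the film roll and the screwdriver where they are.

Things in the scene. Friction and masses are not known exactly. Their poses are not given: they have to be found in the camera images.
- bundle: The long bundle of five equal cardboard packs, one rigid block 170 x 50 x 55 mm (length x width x height), about 0.4 kg, lying on the table. Origin: centre of its underside. x runs along its 170 mm length, y across its 50 mm width, z up.
- wrapper: Machine infeed, fixed, one straight lane along its own +y. Origin: table level under the flap, mid lane; x across, z up. Metal deck: top 115 mm above the table, 140 mm wide, y -280 to -13 mm. Along it two fences 12 mm high, 70 mm clear between, open above and at the y -280 end. Then the portal with the flap (y 0), then rollers sloping down.
- load_spot (a point): Point on the deck's top surface, mid lane, 125 mm in front of the flap: a good place for the centre of the bundle's underside. Axes as wrapper.
- mouth (a point): Point on the deck top, mid lane, under the shut flap; axes as wrapper. Portal here: posts 20 mm thick, 86 mm clear between; crossbar 20 mm square, underside 85 mm and top 105 mm above the deck, a gripper cannot pass under. The first roller is level with the deck; when the bundle's middle is 5 to 15 mm past here it tips and runs down by itself.
- outfeed (a point): Point on the rollers, mid lane, about where the centre of the bundle's underside comes to rest; axes as wrapper. Free-turning steel rollers 20 mm thick slope down at 19 degrees between side plates 88 mm apart, to an end stop at about y = 265 mm of the wrapper.
- flap (a joint): Angle of the grey flap (76 wide, 78 tall, 4 mm thick) hung from the crossbar, hinge 198 mm above the table: 0 = shut, upright; grows as its lower edge swings over the rollers (+y of the wrapper only), to 1.45 rad. A light spring (0.02 N m shut, 0.06 N m at 1.2 rad) shuts it. The bundle lifts it to about 1.2 rad in passing.
- flap_edge (a point): Middle of the flap's lower edge, 5 mm above the deck when shut.
- short_pack: Bystander: a shorter block of two cardboard packs, 88 x 60 x 40 mm, loose on the table. Origin: centre of its underside, x along its length. It may lie where the bundle lay in another start. Leave it alone.
- film_roll: Bystander: a white roll of film standing on end, 80 mm across, 80 mm high, loose. Origin: centre of its underside. Leave it alone.
- screwdriver: Bystander: a screwdriver lying on the table beyond the machine, loose. Leave it alone.
Mind the look-alikes: they are no part of the job. What is shaped like the bundle but green or yellow is not meant.

How it is judged:
By the outcome, as a careful person would: the job done as asked, in the order asked, and still so for the second after the job is handed in, with the robot touching nothing.
It also fails if it takes over 56 s, if anything falls off the work surface, if the arm or the gripper's body presses on something with over 40 N, if the wrist force passes 120 N, or if a joint passes its speed limit or range.

## Working session

There is one attempt and no reset: what is moved stays moved. The work goes in short steps, Python scripts to look and compute and a tool call to move; the robot and the scene stay as the last step left them, time stands still between calls to the robot, and variables do not carry over. Pictures are saved under pics/ and viewed, and the job is handed in when it is done.

Besides the shell and the picture viewer there is one more tool, called after "Call:" by a JSON object that holds its "method" and its "body", one argument or row to a line. apply_moves: Moves the arm, as the interface text tells. Its arguments: {"type":"object","properties":{"moves":{"type":"array"},"force":{"type":"number"}},"required":["moves"]}

```bash
mkdir -p pics; python3 - <<'E'
from station import *
import cv2,json
o=get_obs();print({k:(v.tolist() if hasattr(v,'tolist') else v) for k,v in o.items()}, tcp_to_tips() if callable(tcp_to_tips) else tcp_to_tips)
for c in("side","top","wrist"):
    r=read_camera(c);cv2.imwrite(f"pics/{c}0.png",r["color"][:,:,::-1])
    print(c,{k:v.tolist() for k,v in r.items() if k!="color" and hasattr(v,'tolist')})
    for n in("bundle","short_pack","film_roll","flap","wrapper"):
        print(n,[(d["pixel"],round(d["conf"],2)) for d in look_for(c,n)][:5])
E
```

```text
{'t': 0.0, 'q': [1.0189154608887618, 0.47779373265615965, 0.022356814301970812, 1.5564806097624886, -0.011491466292938018, 1.1092974082446638, -0.08309712752224765], 'joint_vel': [-0.00163225707891175, 0.0001667573470111938, 5.578884847477254e-05, -0.0010412232516132651, 0.00031020622255237653, 0.00033358308154643717, 0.0005707963426300005], 'joint_torque': [0.0012363284258753993, -59.64450716972351, 1.6080864518880844, -28.119494318962097, 0.012328282173257321, 0.009148911049123853, -2.358237168209598e-05], 'eef_pos': [0.2895964883439312, -0.6091969195417742, 0.302917890496482], 'tool_rot': [-0.00042776349956556015, 0.8453897027913888, -0.5341492246433659, -0.0008205154275155052], 'contact_force': [-0.4129842462629209, 0.21767396843790277, -0.08808724652989286], 'torque': [0.032538934131124866, -0.03271467362294946, 0.020474588450679305], 'gripper_width': 1.000111818880094} 0.0726
side {'mtx': [[518.687468578118, 0.0, 331.07980745939443], [0.0, 518.687468578118, 200.09142077347795], [0.0, 0.0, 1.0]], 'eye': [-0.26268382109060867, 0.7723369638382934, 0.8491741028203276], 'rotation': 
[... 681 characters left out ...]
], 0.73), ([134.6, 384.6], 0.68)]
short_pack [([184.4, 392.6], 0.68)]
film_roll [([240.8, 256.4], 0.82)]
flap [([185.2, 213.5], 0.61)]
wrapper []
wrist {'mtx': [[313.0110977114077, 0.0, 317.781299405592], [0.0, 313.0110977114077, 196.95646887435478], [0.0, 0.0, 1.0]], 'hand_eye': [[0.9999991195466771, -0.00040430081976009424, -0.0012639013866293032, -0.0003668221123930282], [-0.0007616074173488752, -0.9548305911450176, -0.29714973021659485, -0.07488298953841983], [-0.0010866738286263412, 0.29715043118679874, -0.9548300583797555, -0.07054986116039147], [0.0, 0.0, 0.0, 1.0]]}
bundle [([4.5, 216.5], 0.8), ([47.3, 381.9], 0.75), ([73.7, 12.6], 0.56)]
short_pack []
film_roll []
flap []
wrapper []
```

View pics/side0.png

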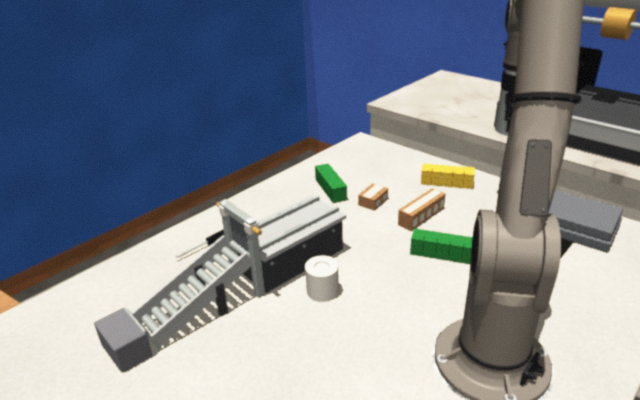

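View pics/top0.png

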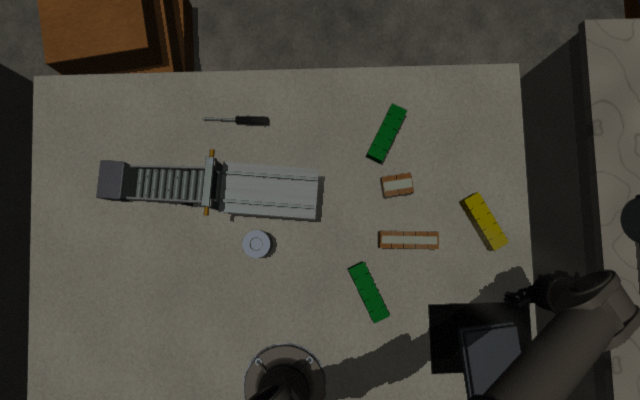

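View pics/wrist0.png

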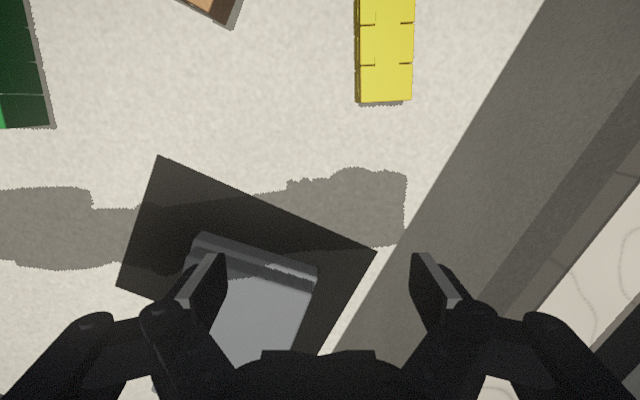

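Four bundle-shaped things show in the top view: cardboard (240,408), green (134,386), green (292,368) and yellow (220,484). The cardboard one with five packs fits. The one at (184,397) is the short pack. I'll check this in an enlarged crop.

```bash
cat > h.py <<'E'
import numpy as np, cv2
from scipy.spatial.transform import Rotation as R
from station import *
def rot(q): return R.from_quat([q[1],q[2],q[3],q[0]]).as_matrix()
def cam(c):
    o=get_obs(); r=read_camera(c)
    if c=="wrist":
        T=np.eye(4);T[:3,:3]=rot(o["tool_rot"]);T[:3,3]=o["eef_pos"]
        M=T@np.array(r["hand_eye"]); E,Q=M[:3,3],M[:3,:3]
    else:
        E=np.array(r["eye"]);Q=np.array(r["rotation"]);Q=rot(Q) if Q.size==4 else Q
    return r["color"],np.array(r["mtx"]),E,Q
def ray(cm,px,z):
    _,K,E,Q=cm; px=np.atleast_2d(px).astype(float)
    d=np.c_[(px[:,1]-K[0,2])/K[0,0],-(px[:,0]-K[1,2])/K[1,1],-np.ones(len(px))]@Q.T
    return E+d*((z-E[2])/d[:,2])[:,None]
def proj(cm,P):
    _,K,E,Q=cm; p=(np.atleast_2d(P)-E)@Q
    return np.c_[K[1,2]-K[1,1]*p[:,1]/-p[:,2], K[0,2]+K[0,0]*p[:,0]/-p[:,2]]
E
python3 - <<'E'
from h import *
t=cam("top");s=cam("side")
im=t[0][:,:,::-1]
cv2.imwrite("pics/t1.png",cv2.resize(im[140:270,80:280],None,fx=4,fy=4,interpolation=2))
cv2.imwrite("pics/t2.png",cv2.resize(im[90:300,340:520],None,fx=2.8,fy=2.8,interpolation=2))
cv2.imwrite("pics/s1.png",cv2.resize(s[0][150:380,80:480,::-1],None,fx=2,fy=2,interpolation=2))
for d in silhouettes("top","bundle"):
    m=d["mask"].astype(np.uint8)
    c=max(cv2.findContours(m,0,1)[0],key=cv2.contourArea).reshape(-1,2)
    w=ray(t,c[:,::-1],0.055)[:,:2].astype(np.float32)
    print(d["conf"],d["pixel"],cv2.minAreaRect(w))
E
```

```text
0.81 [237.7, 409.1] ((0.4162372350692749, -0.366509348154068), (0.17626431584358215, 0.05454270541667938), 88.22401428222656)
0.8 [293.7, 370.0] ((0.2688491940498352, -0.24650679528713226), (0.17025533318519592, 0.05286600813269615), 23.741682052612305)
0.8 [131.4, 386.0] ((0.7266008853912354, -0.3178063631057739), (0.05229358375072479, 0.1789311021566391), 61.56221008300781)
0.75 [215.8, 484.7] ((0.45831310749053955, -0.588005006313324), (0.17370229959487915, 0.0683794766664505), 27.55280113220215)
0.44 [117.4, 249.4] ((0.777682363986969, 0.11915802955627441), (0.19046759605407715, 0.029844533652067184), 88.32940673828125)
```

View pics/t1.png

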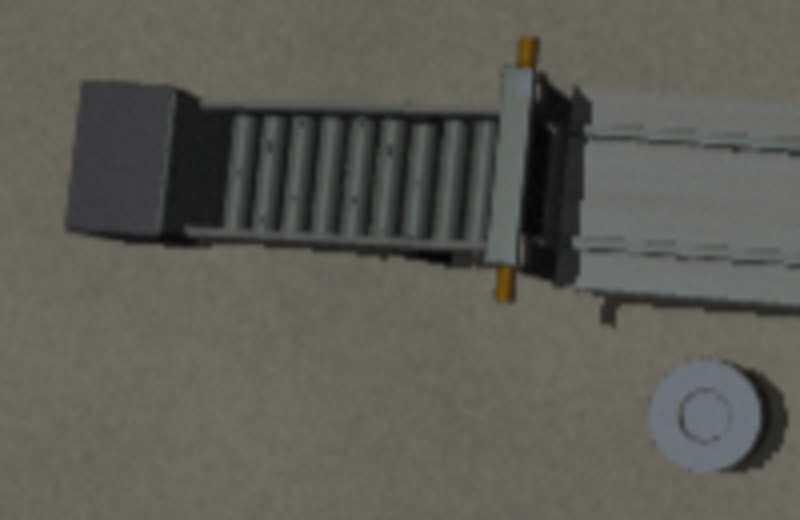

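View pics/t2.png

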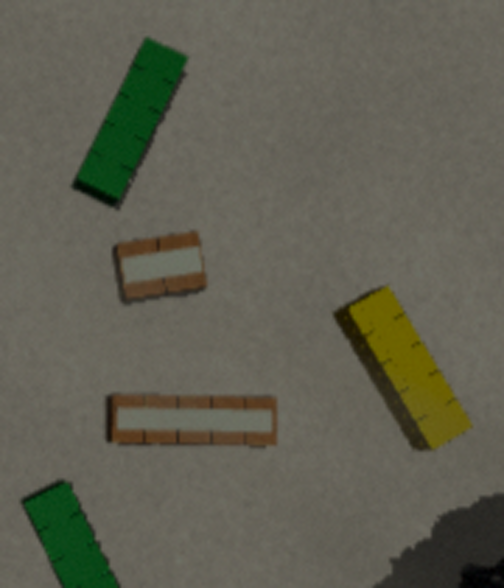

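View pics/s1.png

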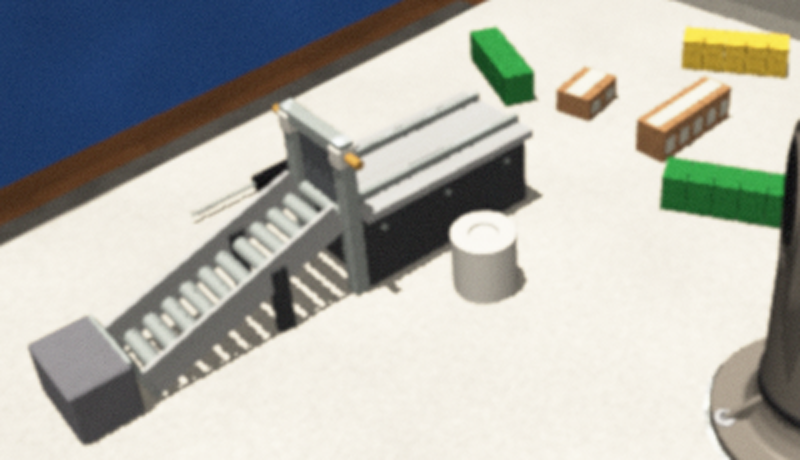

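The crop confirms it: the cardboard bundle has five packs with a white strip on top, at about (240,408). Next I'll find the machine's pose from the deck corners and the portal.

```bash
python3 - <<'E'
from h import *
t=cam("top");s=cam("side")
def crop(im,r0,r1,c0,c1,f,n):
    a=cv2.resize(im[r0:r1,c0:c1,::-1],None,fx=f,fy=f,interpolation=2); a=cv2.convertScaleAbs(a,alpha=1.6)
    for c in range(c0,c1,10): cv2.putText(a,str(c),((c-c0)*f,10),0,.35,(0,0,255)); cv2.line(a,((c-c0)*f,12),((c-c0)*f,18),(0,0,255))
    for r in range(r0,r1,10): cv2.putText(a,str(r),(0,(r-r0)*f),0,.35,(0,0,255)); cv2.line(a,(24,(r-r0)*f),(30,(r-r0)*f),(0,0,255))
    cv2.imwrite(n,a)
crop(t[0],145,225,195,330,5,"pics/d1.png")
crop(t[0],220,260,365,450,8,"pics/d2.png")
crop(s[0],190,300,210,360,5,"pics/d3.png")
E
```

```text
(no output)
```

View pics/d1.png

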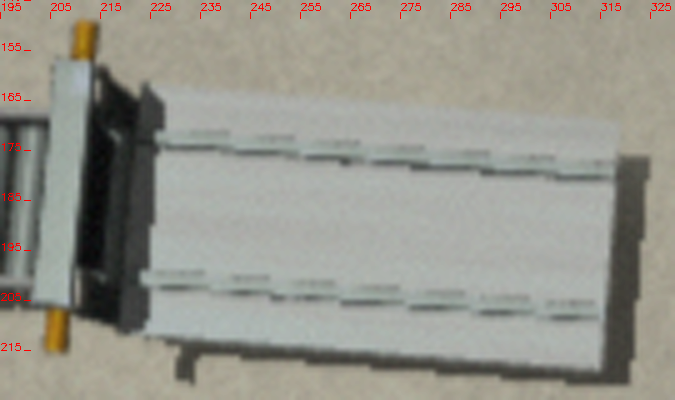

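View pics/d2.png

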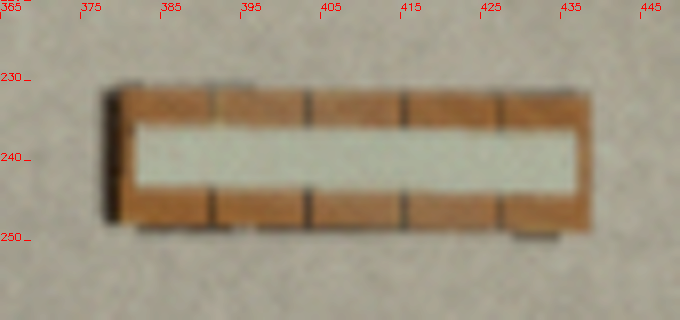

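View pics/d3.png

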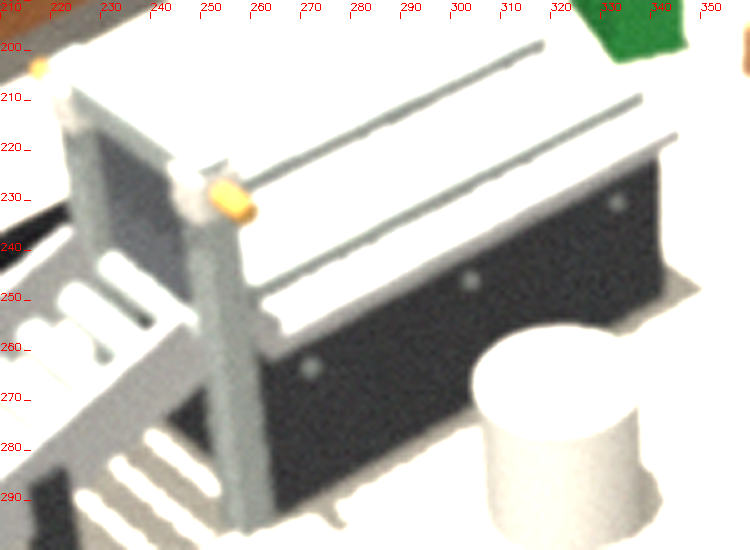

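```bash
python3 - <<'E'
from h import *
from scipy.optimize import least_squares
t=cam("top")
def fit(L,px,x0):
    px=np.array(px)
    def f(p,k=0):
        c,s=np.cos(p[2]),np.sin(p[2]); W=np.array([[p[0]+c*a-s*b,p[1]+s*a+c*b,z] for a,b,z in L])
        return (proj(t,W)-px).ravel()
    r=least_squares(f,x0); return r.x,np.round(r.fun.reshape(-1,2),1).tolist()
u=lambda x,y,f,c0,r0:[r0+(y+.5)/f-.5,c0+(x+.5)/f-.5]
D=lambda x,y:u(x,y,5,195,145)
deck=[(.07,-.28,.115),(-.07,-.28,.115)]
bar=[(.063,.01,.22),(.063,-.01,.22),(-.063,.01,.22),(-.063,-.01,.22)]
pd=[D(615,122),D(601,371)];pb=[D(57,58),D(94,58),D(38,303),D(73,307)]
print(fit(deck+bar,pd+pb,[.6,.1,0]))
B=lambda x,y:u(x,y,8,365,220)
bl=[(.025,.085,.055),(.025,-.085,.055),(-.025,-.085,.055),(-.025,.085,.055)]
print(fit(bl,[B(120,92),B(591,92),B(591,231),B(120,228)],[.4,-.36,0]))
o=get_obs();print(R.from_matrix(rot(o["tool_rot"])).as_matrix().round(3), np.array(o["eef_pos"]))
s=cam("side")
for p in [(.4163,-.3665,.055)]: print(proj(s,p))
E
```

```text
(array([ 0.57785152,  0.16853332, -0.10706735]), [[-0.5, 1.4], [-0.1, 0.3], [-0.0, -0.2], [0.6, 0.2], [0.1, -1.2], [-0.1, -0.3]])
(array([ 0.41278135, -0.370632  , -0.03501458]), [[-0.2, -0.1], [0.0, -0.1], [0.1, 0.2], [0.2, -0.0]])
[[ 0.429 -0.903  0.   ]
 [-0.903 -0.429 -0.   ]
 [ 0.    -0.    -1.   ]] [ 0.28984298 -0.60961588  0.30392548]
[[200.80279614 420.27775745]]
```

Call:
{"method": "apply_moves", "body": {
  "moves": [
    [[-6.52, -8.54, 0], [0, 0, -6.26], 1],
    [[-6.52, -8.54, 0], [0, 0, -6.26], 1],
    [[-6.52, -8.54, 0], [0, 0, -6.26], 1],
    [[-6.52, -8.54, 0], [0, 0, -6.26], 1],
    [[-6.52, -8.54, 0], [0, 0, -6.26], 1],
    [[-6.52, -8.54, 0], [0, 0, -6.26], 1],
    [[-6.52, -8.54, 0], [0, 0, -6.26], 1],
    [[-6.52, -8.54, 0], [0, 0, -6.26], 1],
    [[-6.52, -8.54, 0], [0, 0, -6.26], 1],
    [[-6.52, -8.54, 0], [0, 0, -6.26], 1]
  ]
}}

```text
t: 2.5
eef_pos: [0.4126, -0.3709, 0.3039]
tool_rot: [-0.0, 1.0, -0.018, -0.0]
contact_force: [0.9, 0.8, 0.3]
gripper_width: 0.998
```

```bash
cat > w.py <<'E'
from h import *
import sys
o=get_obs();w=cam("wrist");T=rot(o["tool_rot"]);p=np.array(o["eef_pos"])
print(o["t"],p.round(4),T.round(3).tolist(),np.round(o["q"],2))
a=w[0][:,:,::-1].copy()
cs=[(.025,.085,.055),(.025,-.085,.055),(-.025,-.085,.055),(-.025,.085,.055)]
y=-0.035;c,s=np.cos(y),np.sin(y)
P=np.array([[.4128+c*u-s*v,-.3706+s*u+c*v,z] for u,v,z in cs])
for r,cc in proj(w,P): cv2.circle(a,(int(cc),int(r)),3,(255,0,0),1)
cv2.imwrite("pics/%s.png"%sys.argv[1],a)
E
python3 w.py w1
```

```text
2.5 [ 0.4126 -0.3709  0.3039] [[0.999, -0.036, -0.0], [-0.036, -0.999, 0.0], [-0.0, -0.0, -1.0]] [ 0.85  0.3  -0.28  1.83  0.1   1.03  0.5 ]
```

View pics/w1.png

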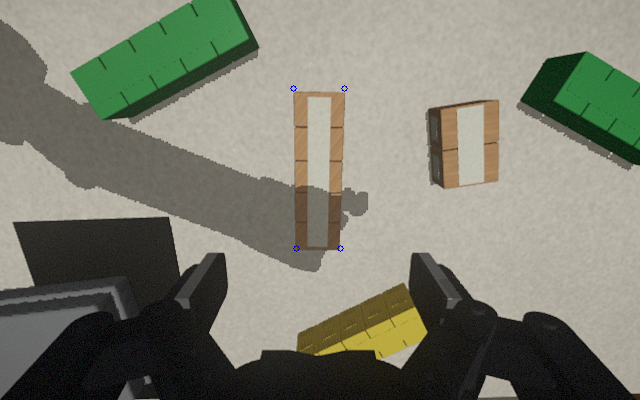

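The wrist view shows the cardboard bundle at rows 92–248, columns 294–344, sitting on the predicted corners to about 4 px at the far end. I'll go down and grip.

Call:
{"method": "apply_moves", "body": {
  "moves": [
    [[0, 0, 2], [0, 0, 0], 1],
    [[0, 0, 4], [0, 0, 0], 1],
    [[0, 0, 6], [0, 0, 0], 1],
    [[0, 0, 7.5], [0, 0, 0], 1],
    [[0, 0, 8.36], [0, 0, 0], 1],
    [[0, 0, 8.36], [0, 0, 0], 1],
    [[0, 0, 8.36], [0, 0, 0], -1],
    [[0, 0, 8.36], [0, 0, 0], -1],
    [[0, 0, 8.36], [0, 0, 0], -1],
    [[0, 0, 8.36], [0, 0, 0], -1],
    [[0, 0, 8.36], [0, 0, 0], -1],
    [[0, 0, 8.36], [0, 0, 0], -1],
    [[0, 0, 8.36], [0, 0, 0], -1],
    [[0, 0, 8.36], [0, 0, 0], -1]
  ],
  "force": 50
}}

```text
t: 4.3
eef_pos: [0.4133, -0.3714, 0.0964]
tool_rot: [0.001, 1.0, -0.017, 0.001]
contact_force: [-0.4, 0.2, 5.5]
gripper_width: 0.582
```

Call:
{"method": "apply_moves", "body": {
  "moves": [
    [[0, 0, -1], [0, 0, 0], -1],
    [[0, 0, -3], [0, 0, 0], -1],
    [[0, 0, -5], [0, 0, 0], -1],
    [[0, 0, -7], [0, 0, 0], -1],
    [[0, 0, -9], [0, 0, 0], -1],
    [[1, -2, -9.4], [0, 0, 0.1], -1],
    [[2, -4, -9.4], [0, 0, 0.2], -1],
    [[3, -6, -9.4], [0, 0, 0.3], -1],
    [[4, -8, -9.4], [0, 0, 0.41], -1],
    [[5, -10, -9.4], [0, 0, 0.41], -1],
    [[5.46, -12, -9.4], [0, 0, 0.41], -1],
    [[5.46, -14, -9.4], [0, 0, 0.41], -1],
    [[5.46, -15.5, -9.4], [0, 0, 0.41], -1],
    [[5.46, -16.8, -9.4], [0, 0, 0.41], -1],
    [[5.46, -16.8, -9.4], [0, 0, 0.41], -1],
    [[5.46, -16.8, -9.4], [0, 0, 0.41], -1],
    [[5.46, -16.8, -9.4], [0, 0, 0.41], -1]
  ]
}}

```text
t: 6.42
eef_pos: [0.5634, 0.0428, 0.3297]
tool_rot: [0.0, 0.999, -0.054, -0.0]
contact_force: [-0.4, 0.0, -4.6]
gripper_width: 0.574
```

```bash
cat > v.py <<'E'
from h import *
import sys
o=get_obs();print(o["t"],np.round(o["eef_pos"],4),rot(o["tool_rot"]).round(3).tolist(),np.round(o["q"],2),o["gripper_width"])
t=cam("top");s=cam("side");w=cam("wrist")
a=cv2.resize(t[0][130:240,80:340],None,fx=2.5,fy=2.5,interpolation=2)
b=cv2.resize(s[0][150:370,90:390],None,fx=2,fy=2,interpolation=2)
n=sys.argv[1]
cv2.imwrite(f"pics/{n}t.png",a[:,:,::-1]);cv2.imwrite(f"pics/{n}s.png",b[:,:,::-1]);cv2.imwrite(f"pics/{n}w.png",w[0][:,:,::-1])
E
python3 v.py a
```

```text
6.425 [0.5634 0.0428 0.3297] [[0.994, -0.108, -0.0], [-0.108, -0.994, -0.001], [-0.0, 0.001, -1.0]] [ 0.22  0.32 -0.5   1.77  0.17  1.1  -0.45] 0.5735378429918747
```

View pics/at.png

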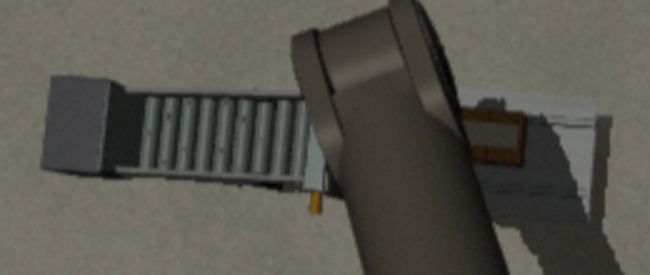

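View pics/as.png

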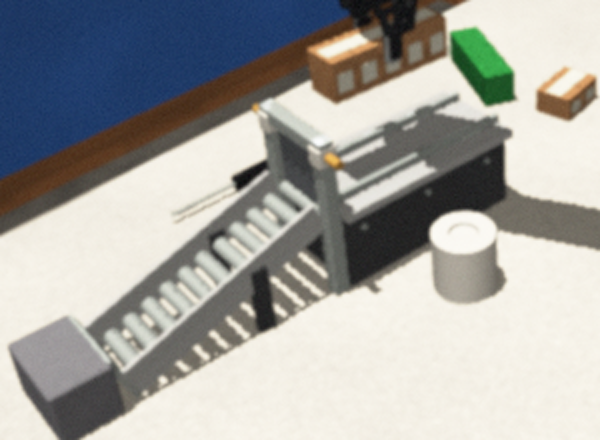

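View pics/aw.png

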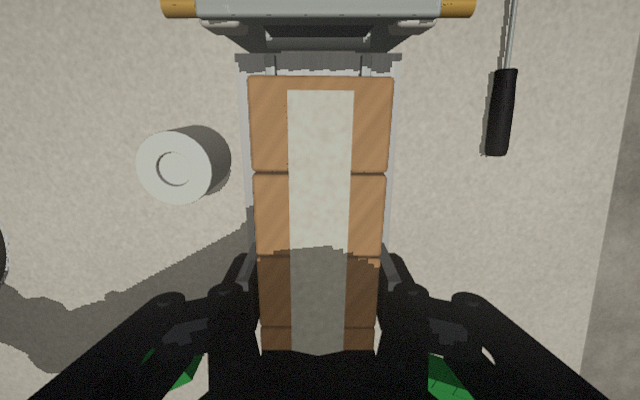

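The bundle hangs level, lined up with the lane and centred on the crossbar (bundle centre column 320, crossbar centre 318). I'll lower it.

Call:
{"method": "apply_moves", "body": {
  "moves": [
    [[0, 0, 1.5], [0, 0, 0], -1],
    [[0, 0, 3], [0, 0, 0], -1],
    [[0, 0, 4], [0, 0, 0], -1],
    [[0, 0, 4.5], [0, 0, 0], -1],
    [[0, 0, 4.6], [0, 0, 0], -1],
    [[0, 0, 4.68], [0, 0, 0], -1],
    [[0, 0, 4.74], [0, 0, 0], -1],
    [[0, 0, 4.76], [0, 0, 0], -1],
    [[0, 0, 4.76], [0, 0, 0], -1]
  ]
}}

```text
t: 7.7
eef_pos: [0.5638, 0.0444, 0.2114]
tool_rot: [-0.0, 0.999, -0.053, 0.0]
contact_force: [0.1, 0.0, -2.3]
gripper_width: 0.575
```

```bash
python3 v.py b; python3 -c "
from station import *
print(get_obs()['contact_force'])"
```

```text
7.7 [0.5638 0.0444 0.2114] [[0.994, -0.106, 0.001], [-0.106, -0.994, -0.0], [0.001, -0.0, -1.0]] [ 0.18  0.45 -0.47  1.88  0.26  0.87 -0.52] 0.5753843742566132
[-0.10303611 -0.81890518  0.46120368]
```

View pics/bs.png

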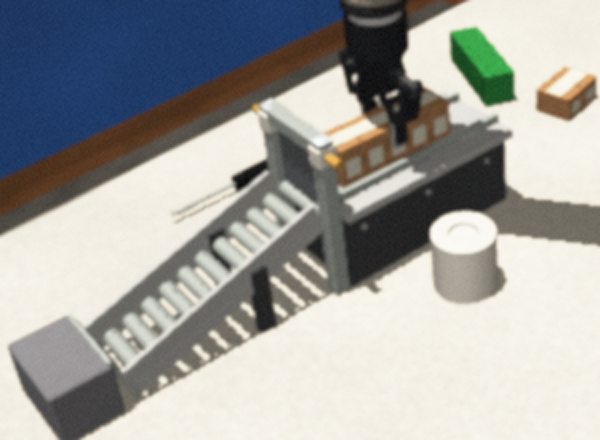

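View pics/bw.png

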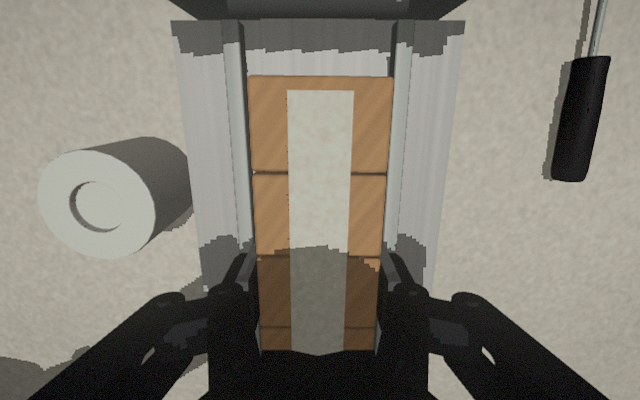

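Call:
{"method": "apply_moves", "body": {
  "moves": [
    [[0, 0, 0.04], [0, 0, 0], -1],
    [[0, 0, 0.04], [0, 0, 0], -1],
    [[0, 0, 0.04], [0, 0, 0], 1],
    [[0, 0, 0.04], [0, 0, 0], 1],
    [[0, 0, 0.04], [0, 0, 0], 1],
    [[0, 0, 0.04], [0, 0, 0], 1],
    [[0, 0, 0.04], [0, 0, 0], 1],
    [[0, 0, -1], [0, 0, 0], 1],
    [[0, 0, -2.4], [0, 0, 0], 1],
    [[0, 0, -3.4], [0, 0, 0], 1],
    [[0, 0, -3.6], [0, 0, 0], 1],
    [[0, 0, -3.6], [0, 0, 0], 1]
  ]
}}

```text
t: 9.35
eef_pos: [0.5633, 0.0442, 0.3004]
tool_rot: [0.0, 0.999, -0.053, -0.0]
contact_force: [-0.2, -0.4, 0.1]
gripper_width: 0.997
```

```bash
python3 v.py c
```

```text
9.35 [0.5633 0.0442 0.3004] [[0.994, -0.106, -0.0], [-0.106, -0.994, -0.0], [-0.0, 0.0, -1.0]] [ 0.21  0.34 -0.5   1.8   0.19  1.05 -0.46] 0.9965856857188564
```

View pics/cs.png

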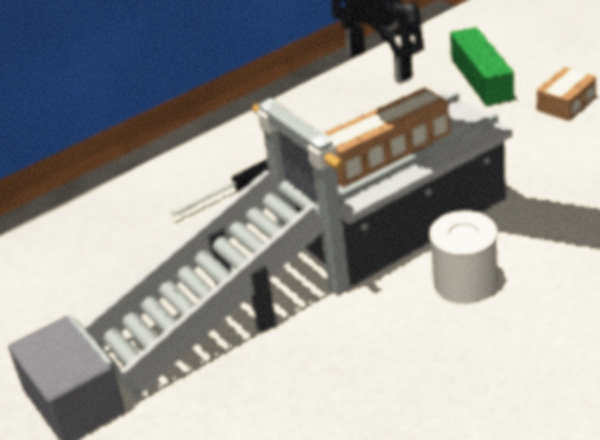

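View pics/cw.png

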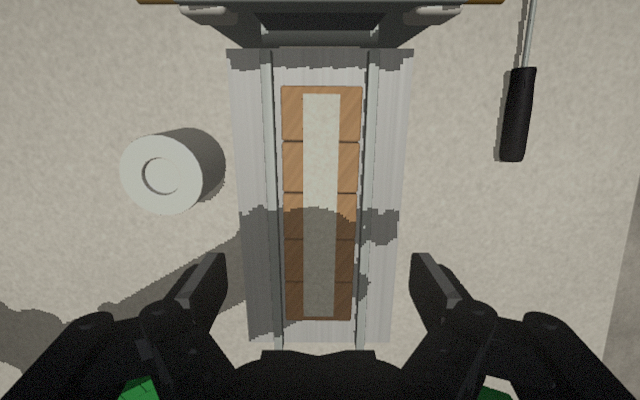

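The bundle lies flat between the fences: wrist rows 86–320, centred between fence columns 268 and 370. Next I'll go behind it with the jaws shut, turned 90° so the camera stays clear of the portal.

Call:
{"method": "apply_moves", "body": {
  "moves": [
    [[0, 2, 0], [0, 0, -1], 1],
    [[0, 4, 0], [0, 0, -2], 0],
    [[0, 5.2, 0], [0, 0, -3], -1],
    [[0, 5.2, 0], [0, 0, -4], -1],
    [[0, 5.2, 0], [0, 0, -5], -1],
    [[0, 5.2, 0], [0, 0, -6], -1],
    [[0, 5.2, 0], [0, 0, -7], -1],
    [[0, 5.2, 0], [0, 0, -8], -1],
    [[0, 5.2, 0], [0, 0, -9], -1],
    [[0, 5.2, 0], [0, 0, -9], -1],
    [[0, 5.2, 0], [0, 0, -9], -1],
    [[0, 5.2, 1], [0, 0, -9], -1],
    [[0, 5.2, 2], [0, 0, -9], -1],
    [[0, 5.2, 3], [0, 0, -9], -1],
    [[0, 5.2, 3.2], [0, 0, -9], -1],
    [[0, 5.2, 3.2], [0, 0, -9], -1]
  ]
}}

```text
t: 11.5
eef_pos: [0.55, -0.0848, 0.2212]
tool_rot: [0.0, 0.744, 0.668, 0.0]
contact_force: [-0.7, 0.5, 0.6]
gripper_width: 0.001
```

```bash
python3 v.py d
```

```text
11.5 [ 0.55   -0.0848  0.2212] [[0.107, 0.994, 0.0], [0.994, -0.107, 0.0], [0.0, 0.0, -1.0]] [ 0.59  0.47 -0.71  1.88  0.38  0.92  1.17] 0.0007758405858817108
```

View pics/ds.png

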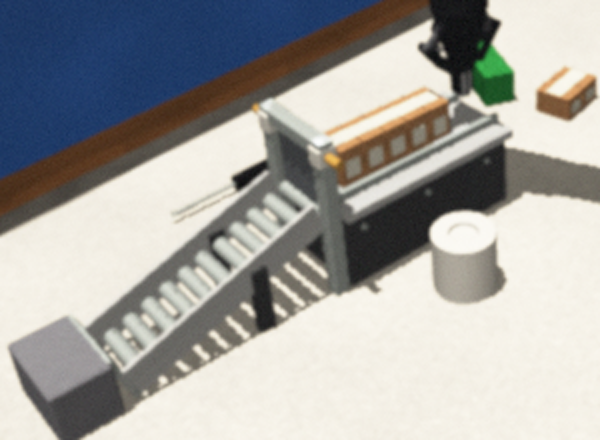

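View pics/dw.png

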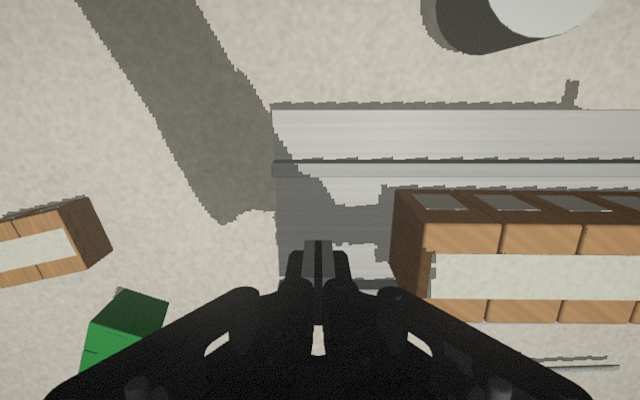

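Call:
{"method": "apply_moves", "body": {
  "moves": [
    [[0.3, 0, 0], [0, 0, 0], -1],
    [[0.6, 0, 0], [0, 0, 0], -1],
    [[0.9, 0, 0], [0, 0, 0], -1],
    [[1.1, 0, 0], [0, 0, 0], -1],
    [[1.3, 0, 0], [0, 0, 0], -1],
    [[1.5, 0, 0], [0, 0, 0], -1],
    [[1.75, 0, 0], [0, 0, 0], -1],
    [[2, 0, 0], [0, 0, 0], -1],
    [[2.25, 0, 0], [0, 0, 0], -1],
    [[2.5, 0, 0], [0, 0, 0], -1],
    [[2.75, 0, 0], [0, 0, 0], -1],
    [[3, 0, 0], [0, 0, 0], -1]
  ]
}}

```text
t: 13.15
eef_pos: [0.5578, -0.0104, 0.2209]
tool_rot: [0.0, 0.744, 0.669, -0.0]
contact_force: [-0.7, -5.0, 1.8]
gripper_width: 0.0
```

```bash
python3 v.py e
```

```text
13.15 [ 0.5578 -0.0104  0.2209] [[0.106, 0.994, -0.0], [0.994, -0.106, -0.001], [-0.001, -0.0, -1.0]] [ 0.47  0.48 -0.72  1.88  0.39  0.93  1.03] 0.00041278508350268116
```

View pics/es.png

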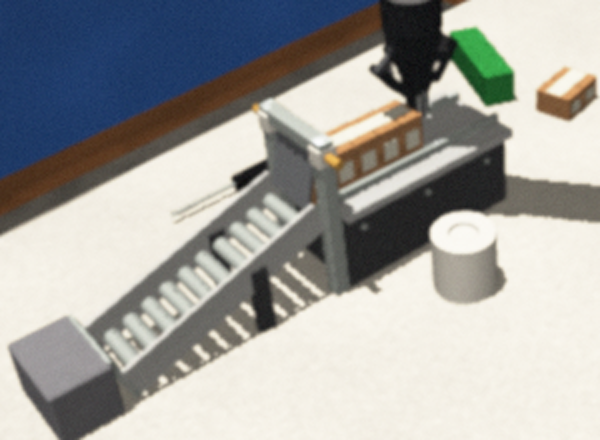

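View pics/ew.png

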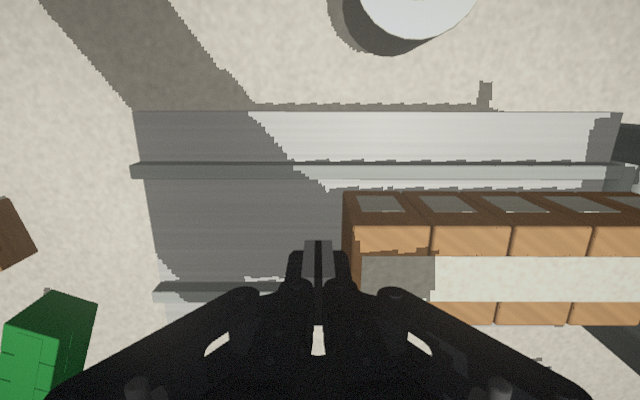

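The bundle slides straight along the lane with about 5 N of push, and its front is already lifting the flap. I'll carry on.

Call:
{"method": "apply_moves", "body": {
  "moves": [
    [[0.25, 0, 0], [0, 0, 0], -1],
    [[0.5, 0, 0], [0, 0, 0], -1],
    [[0.75, 0, 0], [0, 0, 0], -1],
    [[1.0, 0, 0], [0, 0, 0], -1],
    [[1.25, 0, 0], [0, 0, 0], -1],
    [[1.5, 0, 0], [0, 0, 0], -1],
    [[1.75, 0, 0], [0, 0, 0], -1],
    [[2.0, 0, 0], [0, 0, 0], -1],
    [[2.25, 0, 0], [0, 0, 0], -1],
    [[2.5, 0, 0], [0, 0, 0], -1],
    [[2.75, 0, 0], [0, 0, 0], -1],
    [[3.0, 0, 0], [0, 0, 0], -1],
    [[3.25, 0, 0], [0, 0, 0], -1],
    [[3.45, 0, 0], [0, 0, 0], -1],
    [[3.6, 0, 0], [0, 0, 0], -1],
    [[3.6, 0, 0], [0, 0, 0], -1]
  ]
}}

```text
t: 15.3
eef_pos: [0.5672, 0.0798, 0.2208]
tool_rot: [-0.0, 0.743, 0.669, 0.0]
contact_force: [-0.2, -0.5, -0.1]
gripper_width: 0.001
```

```bash
python3 v.py f
```

```text
15.3 [0.5672 0.0798 0.2208] [[0.105, 0.994, -0.0], [0.994, -0.105, 0.0], [0.0, -0.0, -1.0]] [ 0.31  0.5  -0.72  1.84  0.4   0.95  0.87] 0.0011867938606552123
```

View pics/fs.png

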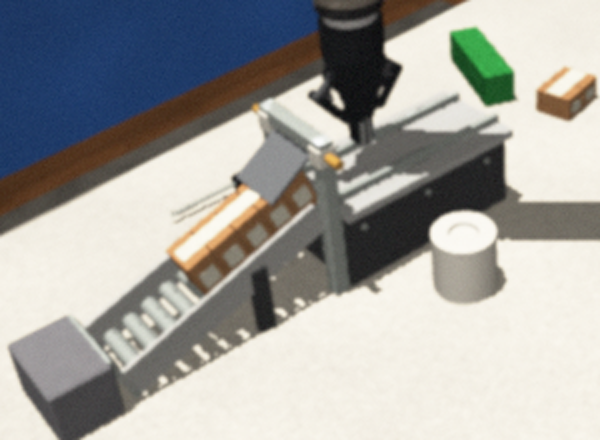

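View pics/fw.png

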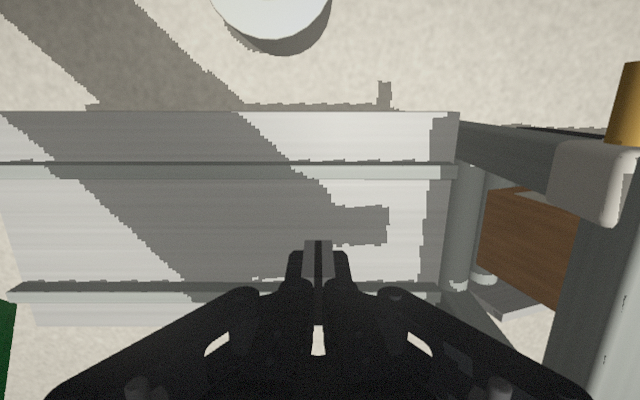

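The bundle is running down the rollers by itself. I'll back off and raise the gripper clear.

Call:
{"method": "apply_moves", "body": {
  "moves": [
    [[-0.8, 0, 0], [0, 0, 0], -1],
    [[-1.6, 0, -0.5], [0, 0, 0], -1],
    [[-2.4, 0, -1.5], [0, 0, 0], -1],
    [[-3, 0, -2.5], [0, 0, 0], -1],
    [[-3.5, 0, -3.5], [0, 0, 0], -1],
    [[-4, 0, -4], [0, 0, 0], -1],
    [[-4, 0, -4], [0, 0, 0], -1],
    [[-4, 0, -4], [0, 0, 0], -1],
    [[-4, 0, -4], [0, 0, 0], -1],
    [[-4, 0, -4], [0, 0, 0], -1],
    [[-4, 0, -4], [0, 0, 0], -1],
    [[-4, 0, -4], [0, 0, 0], -1]
  ]
}}

```text
t: 16.95
eef_pos: [0.5567, -0.0202, 0.3208]
tool_rot: [-0.0, 0.743, 0.669, -0.0]
contact_force: [-0.5, 0.3, -0.1]
gripper_width: -0.001
```

```bash
python3 v.py g; sleep 0; python3 - <<'E'
from h import *
t=cam("top"); print(get_obs()["t"])
cv2.imwrite("pics/g_full.png",t[0][:,:,::-1])
for n in("bundle","short_pack","film_roll","screwdriver"): print(n,[(d["pixel"],round(d["conf"],2)) for d in look_for("top",n)])
E
```

```text
16.95 [ 0.5567 -0.0202  0.3208] [[0.106, 0.994, -0.0], [0.994, -0.106, 0.0], [0.0, -0.0, -1.0]] [ 0.54  0.36 -0.77  1.78  0.28  1.11  1.14] -0.0008637907552673166
17.15
bundle [([182.0, 151.8], 0.82), ([293.7, 369.0], 0.78), ([217.9, 481.1], 0.74), ([133.4, 386.1], 0.74)]
short_pack [([187.5, 392.4], 0.92)]
film_roll [([243.1, 254.8], 0.57)]
screwdriver [([118.3, 246.3], 0.79)]
```

View pics/gs.png

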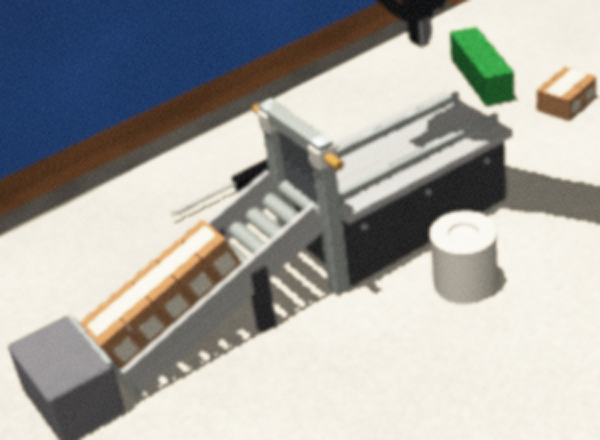

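View pics/g_full.png

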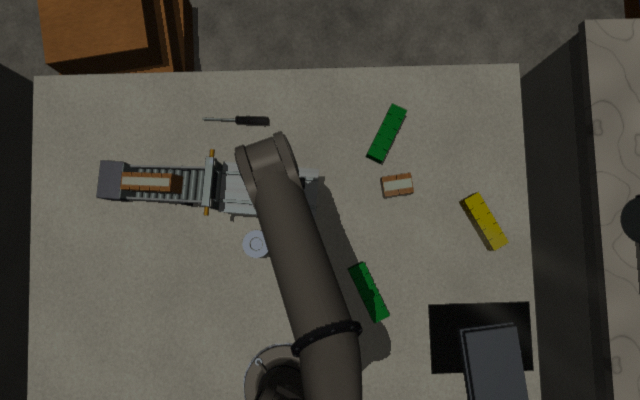

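The bundle rests against the end stop (top view about (182,147)). The flap is shut, the bystanders haven't moved, and the arm is clear.

```bash
python3 -c "
from station import *
print(hand_in())"
```

```text
the job is handed in; nothing more can be done
None
```

The job is done and handed in at about 17 s of robot time. I gripped the cardboard five-pack bundle across its width and set it flat between the fences at the load spot. I let go and pushed it with shut jaws, at about 5 N when I checked, until it tipped and ran down the rollers by itself.

In the last pictures the bundle lies against the end stop and the flap hangs shut. The short pack, film roll, screwdriver and the green and yellow look-alikes are where they were. The gripper was raised clear and touching nothing.

One measurement disagreed slightly. Before the grasp, the wrist view showed the bundle's far end about 4 px short of where the top-camera fit put it, which made no difference to the grasp. None of the checks failed.

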